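# Tip the chocolates into the bowl and hold the empty tray for refilling

## Task

Lift the blue tray with the wooden handle off its mat, keeping it level so the four wrapped chocolates stay aboard, carry it over to the white bowl and tip it so that all four slide off its open end into the bowl. Then bring the empty tray back right over its mat and finish while still holding it there, level and steady, about 15 cm above the counter (at least 10), ready to be refilled. Do not push the bowl about, and leave everything else on the counter where it is.

Things in the scene. Friction and masses are not known exactly. Their poses are not given: they have to be found in the camera images.
- tray: Blue glazed tray, 190 long (its x) x 120 wide (y), 0.3 kg give or take a quarter, floor 5 thick; walls 22 high, 4 thick on both long sides and the back (-x) end; the front (+x) end is open: the mouth. A light-wood handle, an upright flat blade 12 thick (x), 60 wide (y), its top 91 above the underside, stands across it at x = -60. Origin: centre of the underside, z up when level
- tray_handle (a point): Where to grip the handle blade: its middle, 70 above the tray's underside (21 below the blade's top), 60 behind the tray's centre; axes as the tray's. Pinch the 12 mm thickness, fingers on the front and back faces. The loaded tray balances about 50 ahead (+x) of the handle, so grip firmly (30 N or more)
- tray_mouth (a point): Middle of the tray's open front end, on the upper face of its floor: 95 ahead (+x) of the tray's centre, 5 above its underside; axes as the tray's. Tray and wrappers are slippery: the chocolates slide out here once the tray slopes some 17 to 26 degrees down towards it
- choc0: Wrapped chocolate, red with a brass-coloured band, 34 x 26 x 18 high, 18 g, lying in the tray ahead of the handle. Origin: centre of its underside
- choc1: Wrapped chocolate, yellow with a brass-coloured band, 34 x 26 x 18 high, 18 g, lying in the tray ahead of the handle. Origin: centre of its underside
- choc2: Wrapped chocolate, red with a brass-coloured band, 34 x 26 x 18 high, 18 g, lying in the tray ahead of the handle. Origin: centre of its underside
- choc3: Wrapped chocolate, yellow with a brass-coloured band, 34 x 26 x 18 high, 18 g, lying in the tray ahead of the handle. Origin: centre of its underside
- bowl: White ceramic bowl, round, 180 across the rim, 70 high, foot about 80 across, wall 4, 0.6 kg, loose on the counter to the right (-y) of the tray. Origin: centre of its underside, z up
- mat: Black rubber mat fixed on the counter, 160 (x) x 230 (y) x 4 thick, on which the tray stands at the start with its mouth towards the bowl's side (about -y). Origin: centre of its underside
- knockbox: Black round knock box (open bin for coffee grounds) with a rubber bar across it, 120 across, 90 high; bystander, it and the bowl may have changed places. Origin: centre of underside
- pitcher: Steel milk jug, 90 across, 110 high, handle at its +y; bystander. Origin: centre of underside
- tamper: Coffee tamper standing upright, 57 across, 88 high, dark wood on a steel foot; bystander. Origin: centre of underside
- portafilter: Portafilter lying flat, steel basket 74 across and 30 high, black handle reaching 179 to its -x; bystander. Origin: centre of the basket's underside
- cup: White coffee cup, 84 across, 60 high, handle at its +y; bystander. Origin: centre of underside
Mind the look-alikes: they are no part of the job. Leave any black look-alike of the choc3 alone.

How it is judged:
By the outcome, as a careful person would: the job done as asked, in the order asked, and still so for the second after the job is handed in, while the arm keeps its last pose, push and grip.
It also fails if it takes over 58 s, if anything falls off the work surface, if the arm or the gripper's body presses on something with over 40 N, if the wrist force passes 120 N, or if a joint passes its speed limit or range.

## Robot

A 6-joint arm with a two-finger parallel gripper is mounted at the origin on the work surface. World frame = base frame: x ahead of the robot, y to its left, z up, the work surface at z = 0. Lengths are in m, angles in rad, forces in N, time in s.
With the tool pointing down it reaches from about 0.3 to 0.775 m from the base axis. Payload 14.6 kg.
Tool frame: the origin (TCP) lies at the very end of the fingers, on their centre line; the grasp point (between the pads) lies 19 mm behind it; z points along the fingers, y is the line along which they close (so a half turn about z gives the same grasp; the last joint's range is limited). The gripper opens to 94 mm and grips with 3 to 60 N. Pads are 16 mm wide; open, the fingers measure 119 mm over their backs; the gripper's body (75 mm by 177 mm) begins 78 mm behind the grasp point.
Start: joints at [1.111, 0.3, 1.521, -0, 1.321, -0.067], TCP at [0.211, 0.508, 0.205] pointing down, gripper open.
Joint ranges: [-3.03, 3.03], [-0.79, 2.21], [0.23, 2.52], [-1.04, 4.18], [0, 3.07], [-2.55, 2.55]. Speed limits (rad/s): [2.22, 2.22, 2.57, 3.14, 3.14, 3.14].

## Interface

Orientations are given as [roll, pitch, yaw] about the fixed x, y, z axes, in that order (R = Rz(yaw) Ry(pitch) Rx(roll)).
In Python, from station import ctrl gives the robot as it stands.
- The arm moves only by the tool move_arm, never from a script. Its argument "increments" is a list of rows, each a list of 7 numbers: the opening, from 0 (shut) to 1 (fully open), then the shift along the tool's x, y, z in units of 50 mm (1.0 is 50 mm), then the turn, a rotation vector about the tool's x, y, z in rad. In form: [[claw, tx, ty, tz, rx, ry, rz], ...]. A call has 1 to 20 rows; each row shifts and turns the commanded pose from where the row before left it, along the tool's axes as they then stand; what a row does not reach is not made up. A row lasts 1/10 s, in which the tool goes at most 50 mm and 8.59 degrees, less where a joint would pass 70% of its speed; a pose out of reach is approached as far as the arm can. A call is refused whole if a number of a shift passes 1 or a number of a turn 0.15, either way. A call with a gripper value outside its range is refused whole. The fingers move at their own pace and stop on an object; "force" is the grip in N (left out, the last holds). Time passes only in rows, so rows that do not move let the fingers close. It gives the time, the measured TCP pose, the force, the opening and the grip force at its end, in the units of the state.
- ctrl.get_obs(): the state, without advancing time (a new reading comes with each control period).
- ctrl.camera(name): name is "scene" or "top" or "wrist"; returns a dict with "color" (420x560x3 uint8, blue, green, red), "K" (3x3 intrinsics, pixels), "distortion" ([k1, k2, p1, p2, k3] as OpenCV has them; the pictures are not rectified), "pose" (4x4, takes a point from camera to world coordinates); the wrist camera has in their place "tool_from_camera" (4x4, takes a point from camera to tool coordinates, whose origin is the TCP and whose axes are the flange's). Camera axes: x right, y down, z forward; pixel columns grow to the right and rows downward; lengths in m; the calibration is good to about 2 mm. A picture is of the moment at which its call begins: read the wrist's pose just before it. There is no depth.
- ctrl.hand_in(): hands the job in; it is judged then, once.
Trained networks look in a picture, given as the dict that the camera call returned (one of the last four; its "shot" number tells which), for a name from the list of things; names that differ only in an ending like _2 or _b are one class to them, and where a whole thing is asked for, a point or a joint stands for the part that bears it (a point fixed in the world has none). Each returns a list of dicts, best first, with "conf" (0 to 1); they miss things now and then, are a little off and sometimes report something else, mostly with a low value. They report only what shows in the picture. A call takes as long as a camera call. They do not tell look-alikes from the thing itself.
- ctrl.cut_out(name, picture): "mask" (420x560 bool, what is visible of it) and "centre" ([row, column] in pixels, amid what is visible of it).
The state is a dict: "time_s": time; "qpos": joint angles; "joint_vel": joint speeds; "tau": joint torques, N m; "ee_pos": TCP position; "eef_rot": TCP orientation; "force": force on the tool from outside, world axes, zero at the start; "moment": the same for the moment, N m; "grip_width": finger opening in m; "grip_force": force on a finger pad.
Only numpy, scipy, OpenCV 4.12 (cv2) and the standard library are available. Lean on these libraries where they do the work, as an engineer would, in place of code of your own. Each camera call takes 0.05 s, during which the arm holds its last target. There are 200 camera calls.

## Working session

There is one attempt and no reset: what is moved stays moved. The work goes in short steps, Python scripts to look and compute and a tool call to move; the robot and the scene stay as the last step left them, time stands still between calls to the robot, and variables do not carry over. Pictures are saved under pics/ and viewed, at most 10 in all, crops included, and the job is handed in when it is done.

Besides the shell and the picture viewer there is one more tool, called as name(argument=value, ...), one argument or row to a line, values as JSON. move_arm: Moves the arm, as the interface text tells. Its arguments: {"type":"object","properties":{"increments":{"type":"array","items":{"type":"array","items":{"type":"number"}}},"force":{"type":"number"}},"required":["increments"]}

```bash
mkdir -p pics
cat > h.py <<'E'
import numpy as np,cv2
from station import ctrl
from scipy.spatial.transform import Rotation as R
def ray(c,px,z):
    "px (col,row) list -> world points on plane z"
    p=cv2.undistortPoints(np.array(px,float).reshape(-1,1,2),np.array(c["K"]),np.array(c["distortion"])).reshape(-1,2)
    T=np.array(c["pose"]);d=np.c_[p,np.ones(len(p))]@T[:3,:3].T;o=T[:3,3]
    return o+d*((z-o[2])/d[:,2])[:,None]
E
python3 - <<'E'
from h import *
for n in("top","scene"):
    c=ctrl.camera(n);cv2.imwrite(f"pics/{n}0.png",c["color"]);print(n,np.round(c["pose"],3).tolist())
    for o,z in(("tray",.02),("tray_handle",.074),("tray_mouth",.009),("bowl",.07),("mat",.004),("choc0",.02),("choc1",.02),("choc3",.02),("knockbox",.09),("pitcher",.11),("cup",.06),("tamper",.088),("portafilter",.03)):
        for d in ctrl.cut_out(o,c)[:5]:
            r,k=d["centre"];m=d["mask"];print(o,round(d["conf"],2),"px",int(k),int(r),m.sum(),np.round(ray(c,[(k,r)],z)[0],3))
o=ctrl.get_obs();print({k:np.round(v,3).tolist() for k,v in o.items()})
E
```

```text
top [[0.029, -0.993, 0.113, 0.462], [-1.0, -0.028, 0.007, 0.123], [-0.004, -0.113, -0.994, 1.096], [0.0, 0.0, 0.0, 1.0]]
tray 0.62 px 255 226 4225 [0.547 0.177 0.02 ]
tray_handle 0.86 px 257 228 4232 [0.539 0.169 0.074]
tray_handle 0.35 px 102 205 1563 [0.577 0.498 0.074]
tray_mouth 0.63 px 259 223 4222 [0.553 0.169 0.009]
bowl 0.74 px 435 274 5587 [ 0.453 -0.203  0.07 ]
mat 0.59 px 285 197 2487 [0.614 0.113 0.004]
mat 0.54 px 253 215 175 [0.573 0.183 0.004]
choc0 0.66 px 275 238 182 [0.522 0.132 0.02 ]
choc0 0.65 px 252 211 212 [0.579 0.184 0.02 ]
choc0 0.57 px 347 187 205 [ 0.639 -0.024  0.02 ]
choc0 0.5 px 250 240 193 [0.516 0.186 0.02 ]
choc0 0.5 px 274 211 167 [0.58  0.135 0.02 ]
choc1 0.66 px 275 238 182 [0.522 0.132 0.02 ]
choc1 0.65 px 252 211 212 [0.579 0.184 0.02 ]
choc1 0.57 px 347 187 205 [ 0.639 -0.024  0.02 ]
choc1 0.5 px 250 240 193 [0.516 0.186 0.02 ]
choc1 0.5 px 274 211 167 [0.58  0.135 0.02 ]
choc3 0.66 px 275 238 182 [0.522 0.132 0.02 ]
choc3 0.65 px 252 211 212 [0.579 0.184 0.02 ]
choc3 0.57 px 347 187 205 [ 0.639 -0.024  0.02 ]
choc3 0.5 px 250 240 193 [0.516 0.
[... 1412 characters left out ...]
  0.09 ]
pitcher 0.56 px 321 284 2377 [0.793 0.161 0.11 ]
cup 0.87 px 234 314 2020 [ 0.799 -0.006  0.06 ]
tamper 0.86 px 379 128 473 [0.407 0.401 0.088]
tamper 0.46 px 298 206 3324 [0.597 0.161 0.088]
tamper 0.46 px 303 197 179 [0.575 0.176 0.088]
tamper 0.2 px 131 188 4025 [ 0.475 -0.192  0.088]
portafilter 0.58 px 443 196 1324 [0.595 0.505 0.03 ]
{'time_s': 1.4, 'qpos': [1.111, 0.3, 1.521, -0.0, 1.321, -0.067], 'joint_vel': [-0.0, -0.0, -0.0, -0.002, -0.002, 0.001], 'tau': [-0.0, -53.166, -35.291, 0.071, 0.021, -0.0], 'ee_pos': [0.211, 0.508, 0.205], 'eef_rot': [-3.142, -0.0, 2.749], 'force': [-0.665, -0.174, -0.081], 'moment': [0.011, 0.011, -0.01], 'grip_force': 0.0, 'grip_width': 0.094}
```

View pics/top0.png

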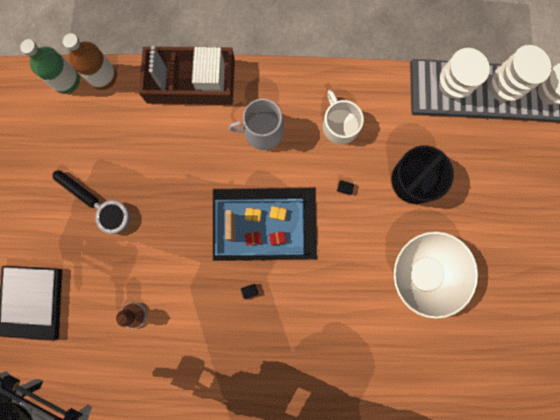

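View pics/scene0.png

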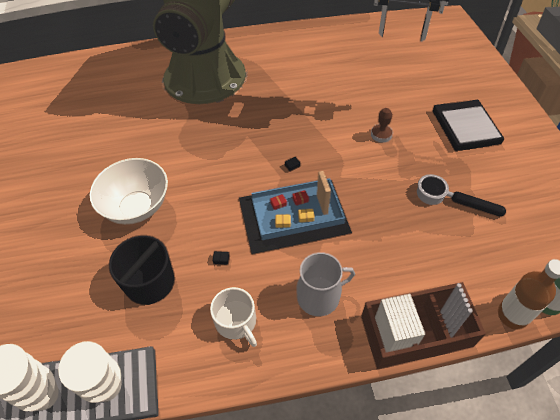

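The top view shows the blue tray at about (260,228) on its black mat. The handle is at (229,225) and the open mouth points right (-y). The four chocolates in it are at (253,214), (278,213), (253,239) and (277,238). The bowl is at (435,274) and the knock box at (422,177). The loose black blocks at (345,187) and (250,292) are look-alikes and stay where they are. Next I'll find the tray's yaw and the handle accurately.

Run:
```python
from h import *
c=ctrl.camera("top");im=c["color"]
cv2.imwrite("pics/crop.png",cv2.resize(im[175:310,190:360],None,fx=4.4,fy=4.4,interpolation=cv2.INTER_CUBIC))
hsv=cv2.cvtColor(im,cv2.COLOR_BGR2HSV)
blue=((hsv[...,0]>95)&(hsv[...,0]<118)&(hsv[...,1]>90)&(hsv[...,2]>60)).astype(np.uint8)
blue[:,:205]=0;blue[:,320:]=0;blue[:185]=0;blue[265:]=0
blue=cv2.morphologyEx(blue,cv2.MORPH_CLOSE,np.ones((15,15)))
def rect(mask,z):
    pts=cv2.findContours(mask,cv2.RETR_EXTERNAL,cv2.CHAIN_APPROX_NONE)[0];pts=max(pts,key=cv2.contourArea).reshape(-1,2)
    w=ray(c,pts,z)[:,:2];r=cv2.minAreaRect((w*1000).astype(np.float32));print(np.round(r[0],1),np.round(r[1],1),round(r[2],2),np.round(cv2.boxPoints(r)).tolist())
rect(blue,.024)
d=ctrl.cut_out("tray",c)[0];rect(d["mask"].astype(np.uint8),.024)
wood=np.zeros_like(blue);s=np.s_[205:247,220:240]
wood[s]=((hsv[...,0]<25)&(hsv[...,1]>50)&(hsv[...,2]>110))[s]
wood=cv2.morphologyEx(wood,cv2.MORPH_OPEN,np.ones((2,2)));print(wood.sum());rect(wood,.095)
b=ctrl.cut_out("bowl",c)[0];rect(b["mask"].astype(np.uint8),.07)
k=ctrl.cut_out("knockbox",c)[0];rect(k["mask"].astype(np.uint8),.09)
dark=((hsv[...,2]<60)).astype(np.uint8)
m=np.zeros_like(dark);m[183:265,207:322]=1;m=cv2.morphologyEx(((dark|blue)&m),cv2.MORPH_OPEN,np.ones((3,3)));rect(m,.004)
```

```text
[546.6 169. ] [123.6 192.7] 1.75 [[482.0, 263.0], [488.0, 71.0], [611.0, 75.0], [605.0, 267.0]]
[546.6 168.9] [121.7 189.6] 2.45 [[482.0, 261.0], [490.0, 72.0], [611.0, 77.0], [603.0, 266.0]]
198
[541.1 226. ] [58.9 12.2] 2.24 [[511.0, 231.0], [512.0, 219.0], [571.0, 221.0], [570.0, 233.0]]
[ 453.2 -203.1] [176.3 175.5] 0.54 [[364.0, -116.0], [366.0, -292.0], [542.0, -290.0], [541.0, -115.0]]
[ 655.5 -171.2] [114.6 136.3] 45.93 [[567.0, -165.0], [665.0, -260.0], [744.0, -177.0], [646.0, -83.0]]
[554.8 158. ] [156.  226.2] 2.41 [[472.0, 268.0], [482.0, 42.0], [637.0, 48.0], [628.0, 274.0]]
```

View pics/crop.png

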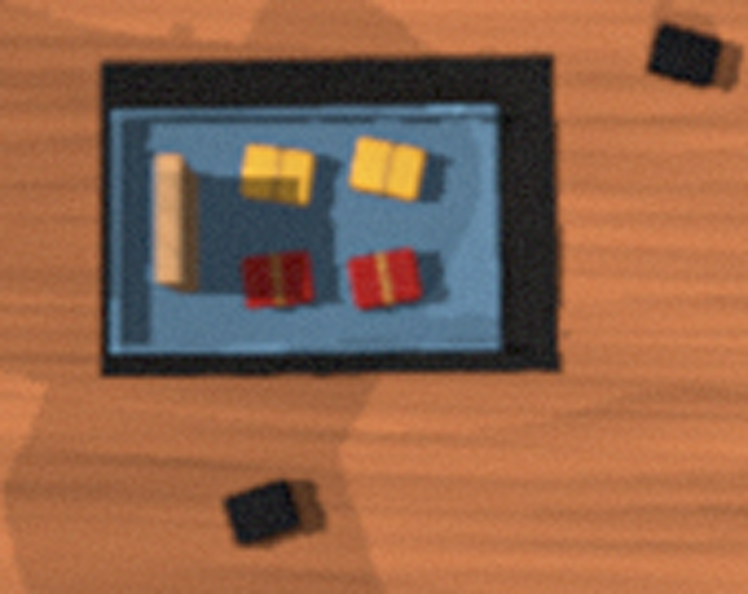

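The crop confirms the handle blade at the left of the tray, all four coloured chocolates aboard, and both black blocks outside it. The tray centre is about (0.547, 0.169), its mouth points to -y (yaw about -87.7°), and the handle is about (0.543, 0.228). The sizes match. Next I'll move above the handle.

move_arm(
  increments=[
    [1,-0.35,-0.11,0,0,0,0],
    [1,-0.69,-0.22,0,0,0,0],
    [1,-0.69,-0.22,0,0,0,0],
    [1,-0.69,-0.22,0,0,0,0],
    [1,-0.69,-0.22,0,0,0,0],
    [1,-0.69,-0.22,0,0,0,0],
    [1,-0.69,-0.22,0,0,0,0],
    [1,-0.69,-0.22,0,0,0,0],
    [1,-0.69,-0.22,0,0,0,0],
    [1,-0.69,-0.22,0,0,0,0],
    [1,-0.69,-0.22,0,0,0,0],
    [1,-0.69,-0.22,0,0,0,0],
    [1,-0.35,-0.11,0,0,0,0],
    [1,-0.35,-0.11,0,0,0,-0.1],
    [1,0,0,0,0,0,-0.11],
    [1,0,0,0,0,0,-0.11],
    [1,0,0,0,0,0,-0.11],
    [1,0,0,0,0,0,0],
    [1,0,0,0,0,0,0],
  ],
)

```text
time_s: 3.5
ee_pos: [0.5568, 0.216, 0.2055]
eef_rot: [3.142, -0.0, -3.107]
force: [-0.1, -1.0, 0.6]
grip_width: 0.094
grip_force: 0.0
```

```bash
cat >> h.py <<'E'
def wpose(c,o):
    T=np.eye(4);T[:3,:3]=R.from_euler("xyz",o["eef_rot"]).as_matrix();T[:3,3]=o["ee_pos"]
    c["pose"]=T@np.array(c["tool_from_camera"]);return c
def show(o): print({k:np.round(o[k],3).tolist() for k in("time_s","qpos","ee_pos","eef_rot","force","moment","grip_width","grip_force")})
E
python3 - <<'E'
from h import *
o=ctrl.get_obs();show(o);c=ctrl.camera("wrist");p=wpose(c,o);cv2.imwrite("pics/w1.png",c["color"])
hsv=cv2.cvtColor(c["color"],cv2.COLOR_BGR2HSV)
for n in("tray_handle","tray"):
    for d in ctrl.cut_out(n,c)[:2]:
        r,k=d["centre"];print(n,d["conf"],k,r,ray(c,[(k,r)],.024)[0]); 
        pts=max(cv2.findContours(d["mask"].astype(np.uint8),0,1)[0],key=len).reshape(-1,2);r=cv2.minAreaRect((ray(c,pts,.024)[:,:2]*1000).astype(np.float32));print(np.round(r[0]),np.round(r[1]),r[2])
E
```

```text
{'time_s': 3.5, 'qpos': [0.309, 0.406, 1.379, 0.0, 1.357, -1.296], 'ee_pos': [0.557, 0.216, 0.205], 'eef_rot': [3.142, -0.0, -3.107], 'force': [-0.053, -0.981, 0.571], 'moment': [0.058, -0.009, -0.002], 'grip_width': 0.094, 'grip_force': 0.0}
tray_handle 0.66 250.6 177.0 [0.54017453 0.17901127 0.024     ]
[545. 170.] [121. 192.] 2.0637269020080566
tray 0.92 250.0 176.3 [0.53934626 0.1782803  0.024     ]
[545. 170.] [123. 190.] 2.354722499847412
```

View pics/w1.png

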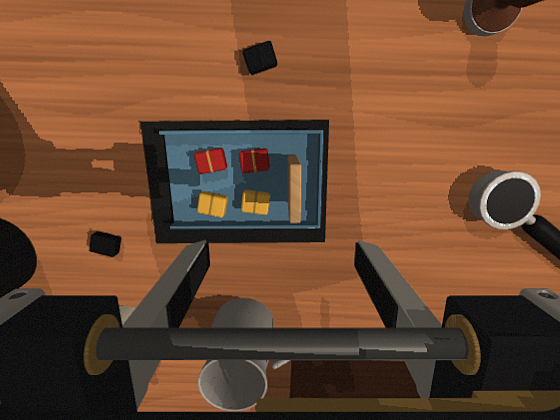

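The wrist view agrees: tray centre (0.545, 0.170), yaw 2.3° from -y, blade at pixels (295,190), all four chocolates in place. I'll correct the offset, descend and grip.

move_arm(
  increments=[
    [1,0.14,0.14,0.1,0,0,-0.005],
    [1,0.13,0.13,0.2,0,0,0],
    [1,0,0,0.4,0,0,0],
    [1,0,0,0.5,0,0,0],
    [1,0,0,0.5,0,0,0],
    [1,0,0,0.5,0,0,0],
    [1,0,0,0.4,0,0,0],
    [1,0,0,0.25,0,0,0],
    [1,0,0,0.15,0,0,0],
    [1,0,0,0,0,0,0],
    [1,0,0,0,0,0,0],
  ],
)

```text
time_s: 4.75
ee_pos: [0.5432, 0.2289, 0.0562]
eef_rot: [3.141, 0.001, -3.099]
force: [0.1, 1.1, 0.2]
grip_width: 0.0937
grip_force: 0.0
```

Run:
```python
from h import *
show(ctrl.get_obs());c=ctrl.camera("wrist");cv2.imwrite("pics/w2.png",c["color"])
```

```text
{'time_s': 4.75, 'qpos': [0.337, 0.544, 1.545, -0.0, 1.051, -1.276], 'ee_pos': [0.543, 0.229, 0.056], 'eef_rot': [3.141, 0.001, -3.099], 'force': [0.074, 1.134, 0.163], 'moment': [0.038, -0.009, -0.019], 'grip_width': 0.094, 'grip_force': 0.0}
```

View pics/w2.png

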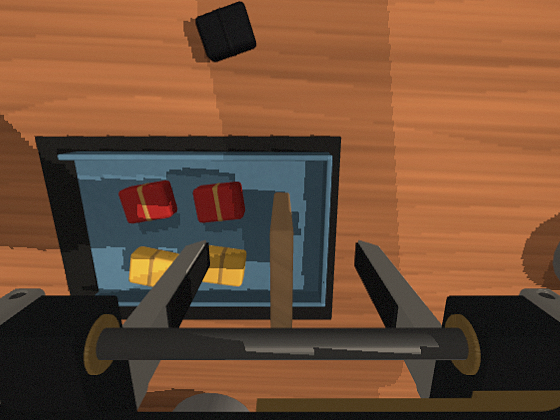

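The blade (column 282) lies midway between the fingertips (208 and 356), so I'll close.

move_arm(
  increments=[
    [0.7,0,0,0,0,0,0],
    [0.5,0,0,0,0,0,0],
    [0.35,0,0,0,0,0,0],
    [0.25,0,0,0,0,0,0],
    [0.18,0,0,0,0,0,0],
    [0.14,0,0,0,0,0,0],
    [0.1,0,0,0,0,0,0],
    [0,0,0,0,0,0,0],
    [0,0,0,0,0,0,0],
    [0,0,0,0,0,0,0],
    [0,0,0,0,0,0,0],
    [0,0,0,0,0,0,0],
  ],
  force=50,
)

```text
time_s: 6.0
ee_pos: [0.543, 0.2287, 0.0554]
eef_rot: [3.142, -0.0, -3.099]
force: [0.3, 0.6, 0.4]
grip_width: 0.0114
grip_force: 50.0
```

move_arm(
  increments=[
    [0,0,0,-0.05,0,0,0],
    [0,0,0,-0.1,0,0,0],
    [0,0,0,-0.15,0,0,0],
    [0,0,0,-0.2,0,0,0],
    [0,0,0,-0.25,0,0,0],
    [0,0,0,-0.25,0,0,0],
    [0,0,0,-0.25,0,0,0],
    [0,0,0,-0.25,0,0,0],
    [0,0,0,-0.25,0,0,0],
    [0,0,0,-0.25,0,0,0],
    [0,0,0,-0.25,0,0,0],
    [0,0,0,-0.2,0,0,0],
    [0,0,0,-0.15,0,0,0],
    [0,0,0,-0.1,0,0,0],
    [0,0,0,-0.05,0,0,0],
    [0,0,0,0,0,0,0],
  ],
)

```text
time_s: 7.6
ee_pos: [0.543, 0.2287, 0.1929]
eef_rot: [-3.142, -0.0, -3.099]
force: [0.6, 0.0, -3.7]
grip_width: 0.0117
grip_force: 50.0
```

Run:
```python
from h import *
show(ctrl.get_obs());c=ctrl.camera("scene");a=c["color"][90:340,120:460];c=ctrl.camera("wrist")["color"]
cv2.imwrite("pics/l.png",np.vstack([cv2.resize(a,(480,300)),cv2.resize(c,(480,300))]))
```

```text
{'time_s': 7.6, 'qpos': [0.336, 0.397, 1.42, -0.0, 1.324, -1.277], 'ee_pos': [0.543, 0.229, 0.193], 'eef_rot': [-3.142, -0.0, -3.099], 'force': [0.625, 0.044, -3.707], 'moment': [0.196, 0.074, -0.019], 'grip_width': 0.012, 'grip_force': 49.998}
```

View pics/l.png

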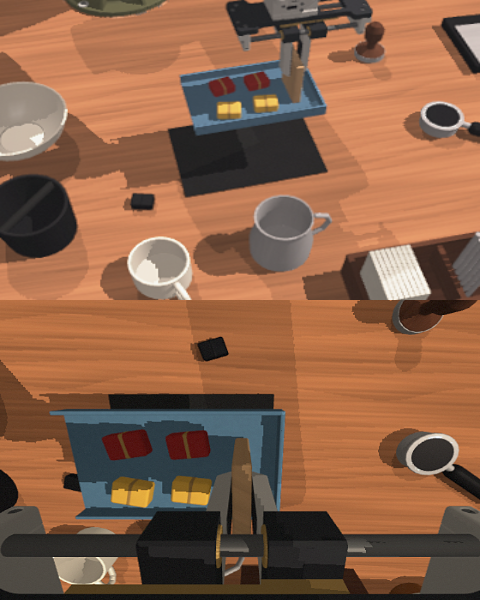

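The tray is held level with all four chocolates aboard (cutlery-free view, chocolates at about (210-270, 80-110) in the upper half). Now the carry to the bowl, gently and keeping it level.

move_arm(
  increments=[
    [0,0.03,-0.06,0,0,0,0],
    [0,0.05,-0.12,0,0,0,0],
    [0,0.08,-0.18,0,0,0,0],
    [0,0.11,-0.24,0,0,0,0],
    [0,0.13,-0.29,0,0,0,0],
    [0,0.13,-0.29,0,0,0,0],
    [0,0.13,-0.29,0,0,0,0],
    [0,0.13,-0.29,0,0,0,0],
    [0,0.13,-0.29,0,0,0,0],
    [0,0.13,-0.29,0,0,0,0],
    [0,0.13,-0.29,0,0,0,0],
    [0,0.13,-0.29,0,0,0,0],
    [0,0.13,-0.29,0,0,0,0],
    [0,0.13,-0.29,0,0,0,0],
    [0,0.13,-0.29,0,0,0,0],
    [0,0.13,-0.29,0,0,0,0],
    [0,0.11,-0.24,0,0,0,0],
    [0,0.08,-0.18,0,0,0,0],
    [0,0.05,-0.12,0,0,0,0],
    [0,0.03,-0.06,0,0,0,0],
  ],
)

```text
time_s: 9.7
ee_pos: [0.4478, -0.01, 0.193]
eef_rot: [-3.142, 0.0, -3.1]
force: [0.3, 0.3, -3.6]
grip_width: 0.0117
grip_force: 50.0
```

Run:
```python
from h import *
o=ctrl.get_obs();show(o);c=ctrl.camera("top");a=c["color"]
b=ctrl.cut_out("bowl",c)[0];m=b["mask"].astype(np.uint8);pts=max(cv2.findContours(m,0,1)[0],key=len).reshape(-1,2)
w=ray(c,pts,.07);print("bowl y/x range",w[:,:2].min(0),w[:,:2].max(0))
cv2.imwrite("pics/p.png",cv2.resize(a[120:380,200:520],None,fx=1.8,fy=1.8))
```

```text
{'time_s': 9.7, 'qpos': [-0.104, 0.082, 1.81, 0.0, 1.249, -1.717], 'ee_pos': [0.448, -0.01, 0.193], 'eef_rot': [-3.142, 0.0, -3.1], 'force': [0.326, 0.349, -3.649], 'moment': [0.231, 0.033, 0.019], 'grip_width': 0.012, 'grip_force': 49.998}
bowl y/x range [ 0.36301078 -0.2929885 ] [ 0.54163543 -0.14862494]
```

View pics/p.png

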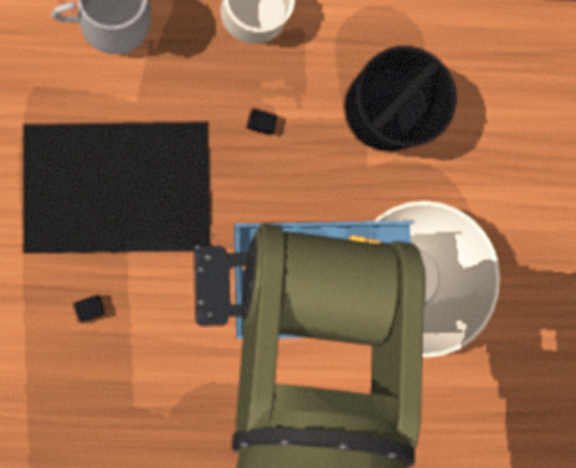

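The mouth overhangs the bowl's near rim (pixels (410,280) in the crop), and the bowl centre is about (430,280). I'll lower slightly and begin tipping about the mouth.

move_arm(
  increments=[
    [0,0,0,0.06,0,0,0],
    [0,0,0,0.12,0,0,0],
    [0,0,0,0.16,0,0,0],
    [0,0,0,0.16,0,0,0],
    [0,0,0,0.16,0,0,0],
    [0,0,0,0.12,0,0,0],
    [0,0,0,0.06,0,0,0],
    [0,0,0,0,0,0,0],
    [0,0,-0.018,-0.062,-0.02,0,0],
    [0,0,-0.037,-0.124,-0.04,0,0],
    [0,0,-0.037,-0.124,-0.04,0,0],
    [0,0,-0.037,-0.124,-0.04,0,0],
    [0,0,-0.037,-0.124,-0.04,0,0],
    [0,0,-0.037,-0.124,-0.04,0,0],
    [0,0,-0.018,-0.062,-0.02,0,0],
  ],
)

```text
time_s: 11.3
ee_pos: [0.4489, -0.0249, 0.1877]
eef_rot: [2.9, 0.002, -3.1]
force: [0.3, 0.1, -4.5]
grip_width: 0.0115
grip_force: 50.0
```

Run:
```python
from h import *
o=ctrl.get_obs();show(o);r=R.from_euler("xyz",o["eef_rot"]).as_matrix();print("mouth",np.array(o["ee_pos"])+r@[0,-.155,.046])
```

```text
{'time_s': 11.3, 'qpos': [-0.276, 0.123, 1.797, 0.238, 1.304, -1.961], 'ee_pos': [0.449, -0.025, 0.188], 'eef_rot': [2.9, 0.002, -3.1], 'force': [0.284, 0.055, -4.503], 'moment': [-0.093, -0.047, -0.041], 'grip_width': 0.012, 'grip_force': 49.998}
mouth [ 0.45487324 -0.16430364  0.10598623]
```

move_arm(
  increments=[
    [0,0,-0.018,-0.062,-0.02,0,0],
    [0,0,-0.018,-0.062,-0.02,0,0],
    [0,0,-0.018,-0.062,-0.02,0,0],
    [0,0,-0.018,-0.062,-0.02,0,0],
    [0,0,-0.018,-0.062,-0.02,0,0],
    [0,0,-0.018,-0.062,-0.02,0,0],
    [0,0,-0.018,-0.062,-0.02,0,0],
    [0,0,-0.018,-0.062,-0.02,0,0],
    [0,0,-0.018,-0.062,-0.02,0,0],
    [0,0,-0.018,-0.062,-0.02,0,0],
    [0,0,-0.018,-0.062,-0.02,0,0],
    [0,0,-0.018,-0.062,-0.02,0,0],
    [0,0,-0.018,-0.062,-0.02,0,0],
    [0,0,-0.018,-0.062,-0.02,0,0],
    [0,0,-0.018,-0.062,-0.02,0,0],
    [0,0,0,0,0,0,0],
    [0,0,0,0,0,0,0],
    [0,0,0,0,0,0,0],
    [0,0,0,0,0,0,0],
    [0,0,0,0,0,0,0],
  ],
)

```text
time_s: 13.3
ee_pos: [0.4498, -0.0538, 0.2248]
eef_rot: [2.602, 0.0, -3.099]
force: [-0.4, 0.5, -2.8]
grip_width: 0.0111
grip_force: 50.0
```

Run:
```python
from h import *
o=ctrl.get_obs();show(o);r=R.from_euler("xyz",o["eef_rot"]).as_matrix();print("mouth",np.array(o["ee_pos"])+r@[0,-.155,.046])
a=ctrl.camera("scene")["color"][90:300,60:360];b=ctrl.camera("wrist")["color"]
cv2.imwrite("pics/t.png",np.vstack([cv2.resize(a,(430,300)),cv2.resize(b,(430,300))]))
```

```text
{'time_s': 13.3, 'qpos': [-0.474, 0.194, 1.699, 0.464, 1.54, -2.171], 'ee_pos': [0.45, -0.054, 0.225], 'eef_rot': [2.602, 0.0, -3.099], 'force': [-0.369, 0.539, -2.761], 'moment': [-0.451, -0.041, -0.003], 'grip_width': 0.011, 'grip_force': 49.998}
mouth [ 0.45446785 -0.16296821  0.1057026 ]
```

View pics/t.png

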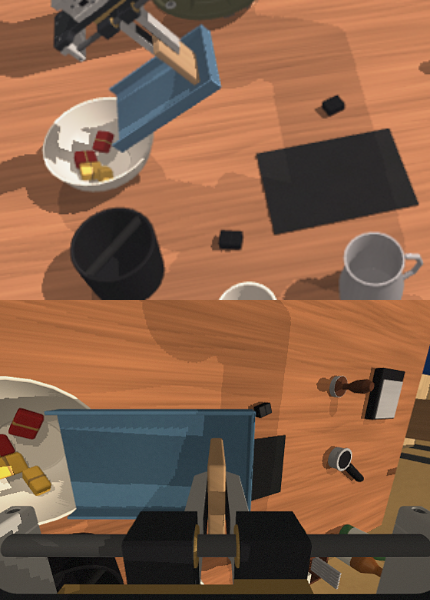

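All four chocolates (two red, two yellow) are in the bowl at about (95,160) in the upper half. The tray is empty and the weight reading dropped to match. Now I'll untip and lift.

move_arm(
  increments=[
    [0,0,0.018,0.062,0.02,0,0],
    [0,0,0.037,0.124,0.04,0,0],
    [0,0,0.037,0.124,0.04,0,0],
    [0,0,0.037,0.124,0.04,0,0],
    [0,0,0.037,0.124,0.04,0,0],
    [0,0,0.037,0.124,0.04,0,0],
    [0,0,0.037,0.124,0.04,0,0],
    [0,0,0.037,0.124,0.04,0,0],
    [0,0,0.037,0.124,0.04,0,0],
    [0,0,0.037,0.124,0.04,0,0],
    [0,0,0.037,0.124,0.04,0,0],
    [0,0,0.037,0.124,0.04,0,0],
    [0,0,0.037,0.124,0.04,0,0],
    [0,0,0.037,0.124,0.04,0,0],
    [0,0,0,-0.1,0,0,0],
    [0,0,0,-0.25,0,0,0],
    [0,0,0,-0.3,0,0,0],
    [0,0,0,-0.25,0,0,0],
    [0,0,0,-0.1,0,0,0],
    [0,0,0,0,0,0,0],
  ],
)

```text
time_s: 15.4
ee_pos: [0.4481, -0.0069, 0.2035]
eef_rot: [3.142, 0.002, -3.1]
force: [-0.5, -0.2, -3.1]
grip_width: 0.0114
grip_force: 50.0
```

move_arm(
  increments=[
    [0,-0.03,0.06,0,0,0,0],
    [0,-0.06,0.12,0,0,0,0],
    [0,-0.09,0.18,0,0,0,0],
    [0,-0.12,0.24,0,0,0,0],
    [0,-0.15,0.29,0,0,0,0],
    [0,-0.15,0.29,0,0,0,0],
    [0,-0.15,0.29,0,0,0,0],
    [0,-0.15,0.29,0,0,0,0],
    [0,-0.15,0.29,0,0,0,0],
    [0,-0.16,0.29,0,0,0,0],
    [0,-0.15,0.29,0,0,0,0],
    [0,-0.15,0.29,0,0,0,0],
    [0,-0.15,0.29,0,0,0,0],
    [0,-0.15,0.29,0,0,0,0],
    [0,-0.16,0.29,0,0,0,0],
    [0,-0.12,0.24,0,0,0,0],
    [0,-0.09,0.18,0,0,0,0],
    [0,-0.06,0.12,0,0,0,0],
    [0,-0.03,0.06,0,0,0,0],
  ],
)

```text
time_s: 17.3
ee_pos: [0.5521, 0.2178, 0.2025]
eef_rot: [-3.142, -0.0, -3.099]
force: [0.3, -0.7, -2.4]
grip_width: 0.0117
grip_force: 50.0
```

move_arm(
  increments=[
    [0,0,0,0,0,0,0],
    [0,0,0,0,0,0,0],
    [0,0,0,0,0,0,0],
    [0,0,0,0,0,0,0],
    [0,0,0,0,0,0,0],
  ],
)

```text
time_s: 17.8
ee_pos: [0.552, 0.2172, 0.2027]
eef_rot: [3.142, 0.0, -3.1]
force: [0.0, 0.4, -2.3]
grip_width: 0.0115
grip_force: 50.0
```

Run:
```python
from h import *
show(ctrl.get_obs());a=ctrl.camera("scene")["color"][60:340,60:460]
c=ctrl.camera("top");m=ctrl.cut_out("bowl",c)[0]["mask"].astype(np.uint8)
pts=max(cv2.findContours(m,0,1)[0],key=len).reshape(-1,2);r=cv2.minAreaRect((ray(c,pts,.07)[:,:2]*1000).astype(np.float32));print(r)
cv2.imwrite("pics/f.png",np.vstack([cv2.resize(a,(430,300)),cv2.resize(c["color"],(430,300))]))
```

```text
{'time_s': 17.8, 'qpos': [0.313, 0.398, 1.395, -0.0, 1.348, -1.3], 'ee_pos': [0.552, 0.217, 0.203], 'eef_rot': [3.142, 0.0, -3.1], 'force': [0.017, 0.365, -2.332], 'moment': [0.179, -0.025, 0.018], 'grip_width': 0.012, 'grip_force': 49.998}
((453.1748962402344, -201.97268676757812), (172.2194061279297, 173.19140625), 0.5808984637260437)
```

View pics/f.png

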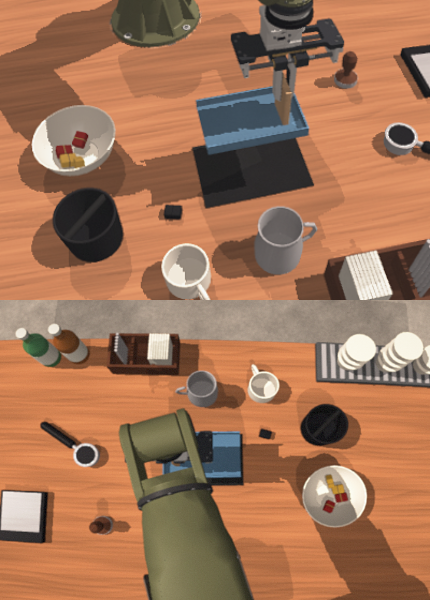

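The four chocolates are in the bowl at about (330,493) in the lower half, and the bowl hasn't moved. The empty tray is level over its mat at about 15 cm, and nothing else has been disturbed.

```bash
python3 -c "
from station import ctrl
print(ctrl.hand_in())"
```

```text
the job is handed in; nothing more can be done
None
```

The job is done and handed in at about 18 s: all four chocolates are in the unmoved bowl, and the arm is holding the empty tray level about 15 cm above its mat.

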